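# Set a support post in its stand to the depth ring

## Task

Put the support post into the stand's socket: of the three steel posts standing on the desk, take the one of middle thickness, which fits the bore, slide it down into the socket and press it in until the dark ring near its foot is level with the socket's rim, then let go and leave it standing there. A stiff plug in the bore resists the last part of the way and stays where it is pushed, so press no deeper than the ring. Leave the other two posts standing where they are.

Things in the scene. Friction and masses are not known exactly. Their poses are not given: they have to be found in the camera images.
- post_middle_center (a point): Centre (65 mm above the foot) of the post to insert: plain round steel post, 28 mm in diameter, 130 mm long, 0.08 to 0.17 kg, standing loose and upright; z runs up its axis. Its dark ring, 5 mm wide, lies 45 mm above the foot, 20 mm below this point. Grip its upper part. A vacuum pump stands fixed between posts (left) and stand (right): carry the post across with its foot 0.26 m above the desk.
- socket_mouth (a point): Centre of the socket mouth, level with the rim of an upright steel sleeve on a round grey foot (104 mm across, fixed); z up. Rim 85 mm above the desk, 54 mm across; bore 34 mm wide, flaring to 46 mm in the top 11 mm. A flat black plug in the bore starts 20 to 24 mm below the rim, yields down to 7 to 12 N, stops at 63 mm, does not spring back and carries the post at the depth where it is left.
- post_thick_center (a point): Centre (half-way up) of another steel post with a ring, 45 mm in diameter and 125 mm tall, standing upright; too thick for the bore; to be left alone.
- post_thin_center (a point): Centre (half-way up) of another steel post with a ring, 18 mm in diameter and 120 mm tall, standing upright; too thin for the bore; to be left alone.

How it is judged:
By the outcome, as a careful person would: the job done as asked, in the order asked, and still so for the second after the job is handed in, with the robot touching nothing.
It also fails if it takes over 48 s, if anything falls off the work surface, if the arm or the gripper's body presses on something with over 40 N, if the wrist force passes 120 N, or if a joint passes its speed limit or range.

## Robot

A 6-joint arm with a two-finger parallel gripper is mounted at the origin on a cart in front of the work surface, level with it; the furniture and walls round the work are solid. World frame = base frame: x ahead of the robot, y to its left, z up, the work surface at z = 0. Lengths are in m, angles in rad, forces in N, time in s.
With the tool pointing down it reaches from about 0.35 to 0.85 m from the base axis. Payload 8.1 kg.
Tool frame: the origin (TCP) lies midway between the tips of the shut fingers; the grasp point (between the pads) lies 19 mm behind it; z points along the fingers, y is the direction in which the jaws open and shut (so a half turn about z gives the same grasp; the last joint's range is limited). The gripper opens to 93 mm and grips with 3 to 60 N. Pads are 15 mm wide; open, the fingers measure 128 mm over their backs; the gripper's body (75 mm by 188 mm) begins 65 mm behind the grasp point.
Start: joints at [1.207, 0.13, 1.488, -0, 1.523, -0.085], TCP at [0.165, 0.577, 0.219] pointing down, gripper open.
Joint ranges: [-2.96, 2.96], [-0.89, 2.26], [0.02, 2.5], [-1.34, 4.48], [0, 2.73], [-2.66, 2.66]. Speed limits (rad/s): [2.39, 2.39, 2.79, 3.14, 3.14, 3.14].

## Interface

Orientations are given as a rotation vector (axis times angle).
In Python, from plant import robot gives the robot as it stands. The module is installed in compiled form; this text tells all that it offers.
- The arm moves only by the shell command python3 -m pendant 'ROWS' [FORCE]. ROWS is JSON, a list of rows, each an object with "translation": the shift along the tool's x, y, z in mm, a list of three; "twist": the turn, a rotation vector about the tool's x, y, z in rad, a list of three; "grip": the opening, from -1 (shut) to 1 (fully open). A call has exactly 10 rows; each row shifts and turns the pose as measured when the row begins, along the tool's axes as they then stand; what a row does not reach is not made up. A row lasts 1/10 s, in which the tool goes at most 50 mm and 8.59 degrees, less where a joint would pass 70% of its speed; a pose out of reach is approached as far as the arm can. A call is refused whole if a number of a shift passes 50 or a number of a turn 0.15, either way. A call with a gripper value outside its range is refused whole. The fingers move at their own pace and stop on an object; FORCE is the grip in N (left out, the last holds). Time passes only in rows, so rows that do not move let the fingers close, or fill a call up. It gives the time, the measured TCP pose, the force and the opening at its end, in the units of the state.
- robot.read_state(): the state, without advancing time (a new reading comes with each control period).
- robot.read_camera(name): name is "scene" or "top" or "wrist"; returns (picture, depth): 480x640x3 uint8, red, green, blue; 480x640 float32, m along the optical axis (not along the pixel's ray), 0 where there is no reading.
- robot.camera_info(name): a dict with "vertical_fov" (degrees; the focal length in pixels is half the picture's height over the tangent of half this angle, whatever the lens; pixels are square), "cx", "cy" (the principal point, pixels), "D" ([k1, k2, p1, p2, k3] as OpenCV has them; the pictures are not rectified), "cam_to_world" (4x4, takes a point from camera to world coordinates). Camera axes: x right, y up, looking along -z (the intrinsics and any distortion apply to the point x, -y, -z); pixel columns grow to the right and rows downward; lengths in m; the calibration is good to about 2 mm. A picture is of the moment at which its call begins: read the wrist's pose just before it. camera_info takes no time and is no camera call; for the wrist camera it gives the pose at the moment of the call.
- robot.close_job(): hands the job in, once; it reports no verdict.
The state is a dict: "t": time; "q": joint angles; "dq": joint speeds; "joint_torque": joint torques, N m; "tool_pos": TCP position; "orientation": TCP orientation; "force": force on the tool from outside, world axes, zero at the start; "wrist_torque": the same for the moment, N m; "opening": finger opening in m.
Only numpy, scipy, OpenCV 4.12 (cv2) and the standard library are available. Lean on these libraries where they do the work, as an engineer would, in place of code of your own. Each camera call takes 0.05 s, during which the arm holds its last target. There are 200 camera calls.

## Working session

There is one attempt and no reset: what is moved stays moved. The work goes in short steps, Python scripts to look and compute and a shell command to move; the robot and the scene stay as the last step left them, time stands still between calls to the robot, and variables do not carry over. Pictures are saved under pics/ and viewed, about 8 in all and at most 12, crops included, and the job is handed in when it is done.

```bash
mkdir -p pics
cat > h.py <<'E'
import numpy as np, cv2
from scipy.spatial.transform import Rotation as R
from plant import robot
def K(i):
    f=240/np.tan(np.radians(i["vertical_fov"])/2)
    return np.array([[f,0,i["cx"]],[0,f,i["cy"]],[0,0,1]])
def ray(i,px):
    u=cv2.undistortPoints(np.array(px,float).reshape(-1,1,2),K(i),np.array(i["D"],float)).reshape(-1,2)
    T=np.array(i["cam_to_world"]); d=np.c_[u[:,0],-u[:,1],-np.ones(len(u))]
    return T[:3,3],d@T[:3,:3].T
def onplane(i,px,z):
    o,d=ray(i,px); return o+d*((z-o[2])/d[:,2])[:,None]
def pts(i,px,depth):
    o,d=ray(i,px); return o+d*np.array([depth[int(v),int(u)] for u,v in px])[:,None]
def save(n,p): cv2.imwrite("pics/"+n+".png",p[:,:,::-1])
E
python3 - <<'E'
from h import *
s=robot.read_state(); print(s)
for n in("scene","top"):
    i=robot.camera_info(n);p,d=robot.read_camera(n);save(n+"0",p);np.savez(n+"0.npz",p=p,d=d)
    print(n,i, (d>0).mean())
E
```

```text
{'t': 0.0, 'q': array([ 1.20660501e+00,  1.31115367e-01,  1.48924680e+00, -2.82068841e-05,
        1.52302834e+00, -8.53972793e-02]), 'dq': array([ 0.00016918, -0.00049597,  0.00184335,  0.00108792,  0.00126592,
       -0.00093292]), 'joint_torque': array([ 6.92484136e-04, -5.59856272e+01, -4.91749048e+01,  7.67379999e-02,
        3.57240485e-02, -1.36912890e-04]), 'tool_pos': array([0.16490329, 0.57630711, 0.21763266]), 'orientation': array([-4.36457582e-01, -3.11074850e+00,  2.76254750e-03]), 'force': array([-0.62634986,  0.01041806, -0.32517142]), 'wrist_torque': array([-0.00084247, -0.04654244, -0.01031231]), 'opening': 0.09252495066959456}
scene {'vertical_fov': 55.32021135730645, 'cx': 317.48161399187086, 'cy': 238.9066143746189, 'D': array([-0.0758965,  0.       ,  0.       ,  0.       ,  0.       ]), 'cam_to_world': array([[ 0.68586876,  0.52613846, -0.50275479, -0.03438479],
       [-0.72769496,  0.50215971, -0.46722122, -0.41979809],
       [ 0.00664014,  0.68630456,  0.72728396,  0.86595876],
       [ 0.        ,  0.        ,  0.        ,  1.        ]])} 0.99583984375
top {'vertical_fov': 47.272880458519836, 'cx': 308.7151566367206, 'cy': 241.99966517984808, 'D': array([0.03986105, 0.        , 0.        , 0.        , 0.        ]), 'cam_to_world': array([[ 0.06679716,  0.97535028, -0.21030924,  0.26050679],
       [-0.99775955,  0.0645051 , -0.01774738,  0.03838158],
       [-0.00374389,  0.21102353,  0.97747381,  1.29696597],
       [ 0.        ,  0.        ,  0.        ,  1.        ]])} 0.99595703125
```

View pics/scene0.png

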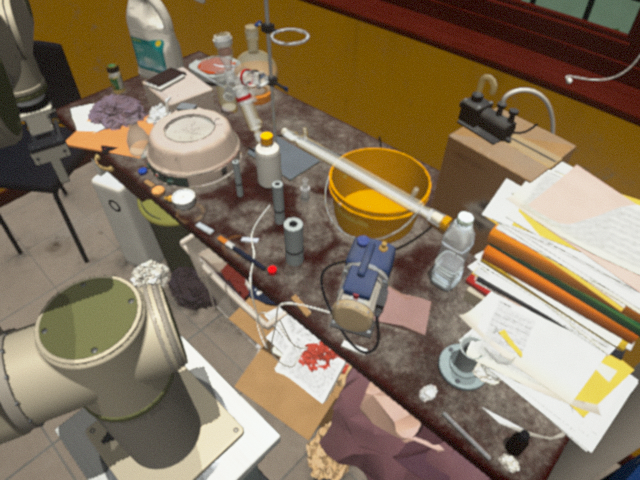

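View pics/top0.png

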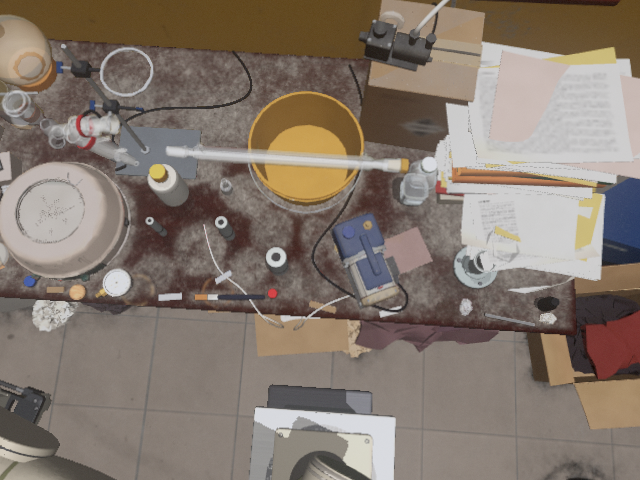

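The scene view shows the posts at about thin (238,177), middle (278,197) and thick (293,235), with the socket near (466,355). In the top view the middle post's top is near (221,222) and the socket near (485,262). Next I zoom in and segment.

Run:
```python
from h import *
S=np.load("scene0.npz");T=np.load("top0.npz")
c=lambda a,x,y:cv2.resize(a["p"][y:y+75,x:x+100],(400,300),interpolation=cv2.INTER_CUBIC)
save("crops",np.vstack([np.hstack([c(T,185,195),c(T,435,220)]),np.hstack([c(S,230,165),c(S,420,315)])]))
i=robot.camera_info("top")
h=np.zeros((480,640));v,u=np.mgrid[0:480,0:640]
px=np.c_[u.ravel(),v.ravel()]
P=pts(i,px,T["d"]).reshape(480,640,3)
np.save("Ptop.npy",P)
# top faces
for nm,z,(x,y),r in(("mid",.13,(221,222),15),("thick",.125,(274,255),18),("thin",.12,(150,221),14),("sock",.085,(485,262),25)):
    m=np.zeros((480,640),bool);m[y-r:y+r,x-r:x+r]=1
    m&=abs(P[:,:,2]-z)<.008
    n,l,st,ce=cv2.connectedComponentsWithStats(m.astype(np.uint8))
    for k in range(1,n):
        if st[k,4]>15: print(nm,st[k],ce[k],P[l==k].mean(0),np.ptp(P[l==k],axis=0),onplane(i,[ce[k]],z))
```

```text
mid [215 216  13  13 131] [220.96946565 221.83969466] [0.54400415 0.25461619 0.13009604] [0.02731363 0.02688701 0.01361431] [[0.54402265 0.25463778 0.13      ]]
thick [266 248  20  20 329] [275.46504559 257.47416413] [0.47358493 0.12946461 0.12501425] [0.04286344 0.04227682 0.01411642] [[0.47356581 0.12946563 0.125     ]]
thin [146 217   9   8  58] [150.10344828 220.43103448] [0.53928498 0.41272312 0.1198792 ] [0.01604337 0.01682091 0.01459108] [[0.53925529 0.41269029 0.12      ]]
sock [462 237  48  36 884] [489.8959276  253.58031674] [ 0.52179864 -0.34621121  0.08430273] [0.08359879 0.10826275 0.0159055 ] [[ 0.52157152 -0.34603258  0.085     ]]
```

View pics/crops.png

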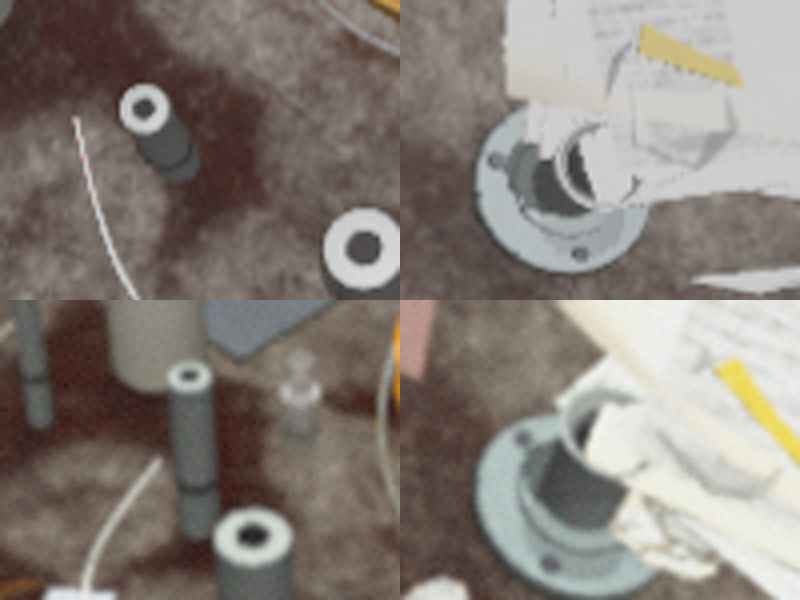

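The crops show the middle post's top near (220.9,221.8) in the top view, with its foot clear. The socket's rim and bore are visible but partly overlapped by paper on their right and back side. Next I cross-check the post in the scene view, estimate the socket and check nearby heights.

Run:
```python
from h import *
S=np.load("scene0.npz");T=np.load("top0.npz");P=np.load("Ptop.npy")
i=robot.camera_info("top");j=robot.camera_info("scene")
v,u=np.mgrid[0:480,0:640]
Q=pts(j,np.c_[u.ravel(),v.ravel()],S["d"]).reshape(480,640,3)
print("mid scene",onplane(j,[(277.5,184)],.13))
m=(abs(Q[:,:,2]-.13)<.006)&(np.hypot(Q[:,:,0]-.544,Q[:,:,1]-.2545)<.03);print(Q[m].mean(0),np.ptp(Q[m],axis=0),m.sum())
for n,A,a in(("top",P,T),("scene",Q,S)):
    p=a["p"].astype(int)
    # flange colour: bluish grey
    m=(p[:,:,2]-p[:,:,0]>8)&(abs(A[:,:,2]-.01)<.025)&(np.hypot(A[:,:,0]-.5,A[:,:,1]+.33)<.09)
    print(n,"flange px",m.sum(),np.percentile(A[m],[2,50,98],axis=0))
    c=max(cv2.findContours(m.astype(np.uint8),0,1)[0],key=cv2.contourArea)
    h=cv2.convexHull(c).reshape(-1,2); W=onplane(i if n=="top" else j,h,np.median(A[m][:,2]))
    print("hull circle",cv2.minEnclosingCircle(W[:,:2].astype(np.float32)))
    r=np.hypot(A[:,:,0]-.485,A[:,:,1]+.33)
    m=(p[:,:,2]-p[:,:,0]>4)&(abs(A[:,:,2]-.085)<.006)&(r<.06)
    print("rim",m.sum(),np.percentile(A[m],[2,50,98],axis=0) if m.any() else "")
def obst(c,R0,names):
    for A in(P,Q):
        r=np.hypot(A[:,:,0]-c[0],A[:,:,1]-c[1])
        for lo in(.04,.09,.13,.17,.22,.3):
            m=(A[:,:,2]>lo)&(r<R0)&(r>.03)
            if m.any():
                a=np.degrees(np.arctan2(A[m][:,1]-c[1],A[m][:,0]-c[0]))
                print(c,"z>",lo,m.sum(),"rmin %.3f"%r[m].min(),"ang",np.percentile(a,[0,50,100]).round())
obst((.544,.2545),.13,0);obst((.49,-.33),.14,0)
m=(np.abs(P[:,:,1])<.32)&(P[:,:,0]>.35)&(P[:,:,0]<.75)
for y in np.arange(-.35,.3,.05):
    k=m&(abs(P[:,:,1]-y)<.025)&(abs(P[:,:,0]-.53)<.1); print("%.2f %.3f"%(y,P[k][:,2].max() if k.any() else 0),end="; ")
```

```text
mid scene [[0.54254153 0.25429755 0.13      ]]
[0.54051632 0.25412738 0.12917873] [0.02783866 0.02716135 0.00950005] 73
top flange px 245 [[ 0.45744919 -0.37847047  0.00746234]
 [ 0.48125751 -0.31339783  0.01282569]
 [ 0.53761174 -0.28925327  0.02179747]]
hull circle ((0.48484712839126587, -0.3187592923641205), 0.04132385179400444)
rim 9 [[ 0.47899546 -0.34738234  0.08144812]
 [ 0.48015966 -0.33656607  0.08433028]
 [ 0.4954757  -0.31339468  0.08729854]]
scene flange px 753 [[ 0.45466899 -0.37876851  0.00888411]
 [ 0.47898817 -0.32733002  0.01231456]
 [ 0.53011635 -0.28722959  0.02045685]]
hull circle ((0.5006075501441956, -0.3338698446750641), 0.05124158784747124)
rim 3 [[ 0.48467249 -0.31968873  0.08435861]
 [ 0.48864703 -0.31660513  0.08480141]
 [ 0.49358157 -0.31408813  0.08664173]]
(0.544, 0.2545) z> 0.04 198 rmin 0.100 ang [-126.    1.   14.]
(0.544, 0.2545) z> 0.09 45 rmin 0.121 ang [-126. -119.  -41.]
(0.544, 0.2545) z> 0.13 2 rmin 0.128 ang [-122.  -81.  -41.]
(0.544, 0.2545) z> 0.04 213 rmin 0.096 ang [-126.    1.   16.]
(0.544, 0.2545) z> 0.09 77 rmin 0.121 ang [-126.  -39.   13.]
(0.544, 0.2545) z> 0.13 43 rmin 0.127 ang [-49.  -2.  13.]
(0.49, -0.33) z> 0.04 3677 rmin 0.030 ang [-99. -29.  49.]
(0.49, -0.33) z> 0.09 284 rmin 0.030 ang [-85. -16.  49.]
(0.49, -0.33) z> 0.04 4317 rmin 0.030 ang [-97. -39.  48.]
(0.49, -0.33) z> 0.09 201 rmin 0.030 ang [-85. -22.  48.]
-0.35 0.000; -0.30 0.106; -0.25 0.013; -0.20 0.028; -0.15 0.116; -0.10 0.166; -0.05 0.166; -0.00 0.141; 0.05 0.142; 0.10 0.142; 0.15 0.143; 0.20 0.011; 0.25 0.138;
```

Both views agree that the middle post is at about (0.543, 0.254). Now I move above it.

```bash
python3 -m pendant '[{"translation":[-45,-20,0],"twist":[0,0,0],"grip":1},{"translation":[-45,-20,0],"twist":[0,0,0],"grip":1},{"translation":[-45,-20,0],"twist":[0,0,0],"grip":1},{"translation":[-45,-20,0],"twist":[0,0,0],"grip":1},{"translation":[-45,-20,0],"twist":[0,0,0],"grip":1},{"translation":[-45,-20,0],"twist":[0,0,0],"grip":1},{"translation":[-45,-20,0],"twist":[0,0,0],"grip":1},{"translation":[-45,-20,0],"twist":[0,0,0],"grip":1},{"translation":[-40,-20,0],"twist":[0,0,0],"grip":1},{"translation":[0,0,0],"twist":[0,0,0],"grip":1}]'
cat >> h.py <<'E'
def go(xyz):
    s=robot.read_state();M=R.from_rotvec(s["orientation"]);e=np.array(xyz)-s["tool_pos"]
    down=np.array([0,0,-1.]);z=M.apply([0,0,1]);tw=M.inv().apply(np.cross(z,down))
    print("t",s["t"],"pos",s["tool_pos"].round(4),"tool mm",(M.inv().apply(e)*1e3).round(1),"level twist",tw.round(4),"yaxis",M.apply([0,1,0]).round(3),"F",s["force"].round(1),"open",round(s["opening"],4),"q",s["q"].round(2))
E
python3 - <<'E'
from h import *
go((.5435,.2543,.2))
i=robot.camera_info("wrist");p,d=robot.read_camera("wrist");save("w1",p)
v,u=np.mgrid[0:480,0:640];A=pts(i,np.c_[u.ravel(),v.ravel()],d).reshape(480,640,3)
m=(abs(A[:,:,2]-.13)<.006)&(np.hypot(A[:,:,0]-.5435,A[:,:,1]-.2543)<.03)
n=m.sum();print(n)
if n:
    vv,uu=np.nonzero(m);c=cv2.minEnclosingCircle(np.c_[uu,vv].astype(np.float32));print(c,A[m].mean(0),np.ptp(A[m],axis=0),onplane(i,[c[0]],.13))
E
```

```text
t: 1.1
tool_pos: [0.5055, 0.2846, 0.212]
orientation: [-0.426, -3.107, 0.012]
force: [-0.7, 1.2, -0.6]
opening: 0.0926
t 1.1 pos [0.5055 0.2846 0.212 ] tool mm [-44.8 -18.9  12. ] level twist [-0.008 -0.004 -0.   ] yaxis [ 0.269  0.963 -0.008] F [-0.7  1.2 -0.6] open 0.0926 q [ 0.43  0.09  1.55 -0.    1.52 -0.87]
924
((297.00323486328125, 302.4058532714844), 17.70792007446289) [0.54262938 0.2565343  0.13020975] [0.0268096  0.0267102  0.00894565] [[0.54214872 0.25653443 0.13      ]]
```

View pics/w1.png

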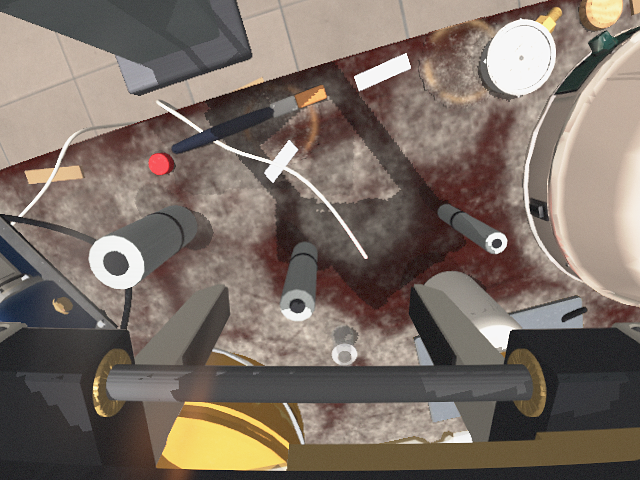

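The wrist view shows the middle post's top at (297,302), between the thick and thin ones. It agrees to within 2 mm.

```bash
python3 -m pendant '[{"translation":[-22,-9,0],"twist":[-0.008,-0.004,0],"grip":1},{"translation":[-22,-9,0],"twist":[0,0,0],"grip":1},{"translation":[0,0,0],"twist":[0,0,0],"grip":1},{"translation":[0,0,20],"twist":[0,0,0],"grip":1},{"translation":[0,0,20],"twist":[0,0,0],"grip":1},{"translation":[0,0,0],"twist":[0,0,0],"grip":1},{"translation":[0,0,0],"twist":[0,0,0],"grip":1},{"translation":[0,0,0],"twist":[0,0,0],"grip":1},{"translation":[0,0,0],"twist":[0,0,0],"grip":1},{"translation":[0,0,0],"twist":[0,0,0],"grip":1}]'
python3 - <<'E'
from h import *
go((.543,.255,.092))
i=robot.camera_info("wrist");p,d=robot.read_camera("wrist");save("w2",p)
v,u=np.mgrid[0:480,0:640];A=pts(i,np.c_[u.ravel(),v.ravel()],d).reshape(480,640,3)
m=(abs(A[:,:,2]-.13)<.006)&(np.hypot(A[:,:,0]-.5435,A[:,:,1]-.2543)<.03)
n=m.sum();print(n)
if n: print(A[m].mean(0),np.ptp(A[m],axis=0))
E
```

```text
t: 2.15
tool_pos: [0.5353, 0.2657, 0.1725]
orientation: [-0.413, -3.11, -0.007]
force: [0.4, -0.1, -0.8]
opening: 0.093
t 2.15 pos [0.5353 0.2657 0.1725] tool mm [-10.6  -8.6  80.4] level twist [ 0.0035 -0.0051 -0.    ] yaxis [0.261 0.965 0.004] F [ 0.4 -0.1 -0.8] open 0.093 q [ 0.37  0.15  1.55  0.01  1.44 -0.94]
1438
[0.54296733 0.25597484 0.13034652] [0.02779878 0.02748224 0.00888442]
```

```bash
python3 -m pendant '[{"translation":[-8,-6,0],"twist":[0.003,-0.005,0],"grip":1},{"translation":[-4,-3,0],"twist":[0,0,0],"grip":1},{"translation":[0,0,0],"twist":[0,0,0],"grip":1},{"translation":[0,0,0],"twist":[0,0,0],"grip":1},{"translation":[0,0,20],"twist":[0,0,0],"grip":1},{"translation":[0,0,0],"twist":[0,0,0],"grip":1},{"translation":[0,0,0],"twist":[0,0,0],"grip":1},{"translation":[0,0,0],"twist":[0,0,0],"grip":1},{"translation":[0,0,0],"twist":[0,0,0],"grip":1},{"translation":[0,0,0],"twist":[0,0,0],"grip":1}]'
python3 -c "
from h import *
go((.543,.2555,.092))"
```

```text
t: 3.2
tool_pos: [0.5476, 0.2526, 0.156]
orientation: [0.415, 3.11, 0.004]
force: [-0.6, 0.9, -0.4]
opening: 0.0931
t 3.2 pos [0.5476 0.2526 0.156 ] tool mm [ 5.4  1.4 64. ] level twist [0.0029 0.0041 0.    ] yaxis [0.262 0.965 0.003] F [-0.6  0.9 -0.4] open 0.0931 q [ 0.35  0.17  1.56  0.    1.41 -0.96]
```

```bash
python3 -m pendant '[{"translation":[5,1,0],"twist":[0.003,0.004,0],"grip":1},{"translation":[0,0,0],"twist":[0,0,0],"grip":1},{"translation":[0,0,15],"twist":[0,0,0],"grip":1},{"translation":[0,0,15],"twist":[0,0,0],"grip":1},{"translation":[0,0,10],"twist":[0,0,0],"grip":1},{"translation":[0,0,0],"twist":[0,0,0],"grip":1},{"translation":[0,0,0],"twist":[0,0,0],"grip":1},{"translation":[0,0,0],"twist":[0,0,0],"grip":1},{"translation":[0,0,0],"twist":[0,0,0],"grip":1},{"translation":[0,0,0],"twist":[0,0,0],"grip":1}]'
python3 - <<'E'
from h import *
go((.543,.2555,.092))
i=robot.camera_info("wrist");p,d=robot.read_camera("wrist")
print(robot.read_state()["tool_pos"])
v,u=np.mgrid[0:480,0:640];A=pts(i,np.c_[u.ravel(),v.ravel()],d).reshape(480,640,3)
m=(abs(A[:,:,2]-.13)<.006)&(np.hypot(A[:,:,0]-.5435,A[:,:,1]-.2543)<.03)
n=m.sum();print(n)
if n: print(A[m].mean(0),np.ptp(A[m],axis=0))
E
```

```text
t: 4.2
tool_pos: [0.5422, 0.255, 0.1121]
orientation: [-0.415, -3.113, 0.001]
force: [-0.2, -0.6, 0.5]
opening: 0.0927
t 4.2 pos [0.5422 0.255  0.1121] tool mm [-0.7  0.7 20.1] level twist [-0.0009 -0.001  -0.    ] yaxis [ 0.262  0.965 -0.001] F [-0.2 -0.6  0.5] open 0.0927 q [ 0.35  0.2   1.61 -0.    1.33 -0.95]
[0.54225684 0.25505579 0.1121711 ]
2566
[0.54236858 0.25622365 0.13017152] [0.02718291 0.027288   0.00891668]
```

```bash
python3 -m pendant '[{"translation":[0,1,10],"twist":[0,0,0],"grip":1},{"translation":[0,0,9],"twist":[0,0,0],"grip":1},{"translation":[0,0,0],"twist":[0,0,0],"grip":1},{"translation":[0,0,0],"twist":[0,0,0],"grip":-0.2},{"translation":[0,0,0],"twist":[0,0,0],"grip":-0.6},{"translation":[0,0,0],"twist":[0,0,0],"grip":-1},{"translation":[0,0,0],"twist":[0,0,0],"grip":-1},{"translation":[0,0,0],"twist":[0,0,0],"grip":-1},{"translation":[0,0,0],"twist":[0,0,0],"grip":-1},{"translation":[0,0,0],"twist":[0,0,0],"grip":-1}]' 35
python3 -c "
from h import *
go((.543,.2555,.092))"
```

```text
t: 5.25
tool_pos: [0.5431, 0.2563, 0.0924]
orientation: [0.416, 3.113, 0.0]
force: [0.4, -0.3, -0.8]
opening: 0.0415
t 5.25 pos [0.5431 0.2563 0.0924] tool mm [-0.1 -0.8  0.4] level twist [ 0.0002  0.0005 -0.    ] yaxis [0.262 0.965 0.   ] F [ 0.4 -0.3 -0.8] open 0.0415 q [ 0.36  0.22  1.62 -0.    1.3  -0.95]
```

```bash
python3 -m pendant '[{"translation":[0,0,0],"twist":[0,0,0],"grip":-1},{"translation":[0,0,0],"twist":[0,0,0],"grip":-1},{"translation":[0,0,0],"twist":[0,0,0],"grip":-1},{"translation":[0,0,0],"twist":[0,0,0],"grip":-1},{"translation":[0,0,0],"twist":[0,0,0],"grip":-1},{"translation":[0,0,0],"twist":[0,0,0],"grip":-1},{"translation":[0,0,0],"twist":[0,0,0],"grip":-1},{"translation":[0,0,0],"twist":[0,0,0],"grip":-1},{"translation":[0,0,0],"twist":[0,0,0],"grip":-1},{"translation":[0,0,0],"twist":[0,0,0],"grip":-1}]'
python3 -c "
from h import *
go((.543,.2555,.355))"
```

```text
t: 6.25
tool_pos: [0.5432, 0.2564, 0.0925]
orientation: [0.416, 3.113, 0.0]
force: [-0.5, -1.1, -1.0]
opening: 0.0272
t 6.25 pos [0.5432 0.2564 0.0925] tool mm [-2.000e-01 -8.000e-01 -2.625e+02] level twist [0.0003 0.0007 0.    ] yaxis [0.262 0.965 0.   ] F [-0.5 -1.1 -1. ] open 0.0272 q [ 0.36  0.22  1.62 -0.    1.3  -0.95]
```

Gripped: the opening of 27 mm matches the 28 mm post. Now I lift.

```bash
python3 -m pendant '[{"translation":[0,0,-10],"twist":[0,0,0],"grip":-1},{"translation":[0,0,-30],"twist":[0,0,0],"grip":-1},{"translation":[0,0,-35],"twist":[0,0,0],"grip":-1},{"translation":[0,0,-35],"twist":[0,0,0],"grip":-1},{"translation":[0,0,-40],"twist":[0,0,0],"grip":-1},{"translation":[0,0,-40],"twist":[0,0,0],"grip":-1},{"translation":[0,0,-40],"twist":[0,0,0],"grip":-1},{"translation":[0,0,-30],"twist":[0,0,0],"grip":-1},{"translation":[0,0,-15],"twist":[0,0,0],"grip":-1},{"translation":[0,0,0],"twist":[0,0,0],"grip":-1}]'
python3 -c "
from h import *
go((.503,-.335,.355))"
```

```text
t: 7.25
tool_pos: [0.5399, 0.2552, 0.3812]
orientation: [-0.415, -3.111, 0.003]
force: [0.4, 0.1, -1.5]
opening: 0.0276
t 7.25 pos [0.5399 0.2552 0.3812] tool mm [-119.2 -579.2   27.2] level twist [-0.0024 -0.0031  0.    ] yaxis [ 0.262  0.965 -0.002] F [ 0.4  0.1 -1.5] open 0.0276 q [ 0.36  0.12  1.21 -0.    1.82 -0.95]
```

```bash
python3 -m pendant '[{"translation":[-4,-20,0],"twist":[0,0,0],"grip":-1},{"translation":[-8,-40,0],"twist":[0,0,0],"grip":-1},{"translation":[-9,-45,3],"twist":[0,0,0],"grip":-1},{"translation":[-9,-45,3],"twist":[0,0,0],"grip":-1},{"translation":[-9,-45,3],"twist":[0,0,0],"grip":-1},{"translation":[-9,-45,3],"twist":[0,0,0],"grip":-1},{"translation":[-9,-45,3],"twist":[0,0,0],"grip":-1},{"translation":[-9,-45,3],"twist":[0,0,0],"grip":-1},{"translation":[-8,-40,0],"twist":[0,0,0],"grip":-1},{"translation":[-8,-40,0],"twist":[0,0,0],"grip":-1}]'
python3 -c "
from h import *
go((.503,-.335,.355))"
```

```text
t: 8.25
tool_pos: [0.5064, -0.1707, 0.351]
orientation: [-0.397, -3.099, 0.0]
force: [0.9, -0.5, -1.5]
opening: 0.0278
t 8.25 pos [ 0.5064 -0.1707  0.351 ] tool mm [ -38.  -159.9   -4.3] level twist [-0.0024 -0.0171  0.    ] yaxis [ 0.252  0.968 -0.002] F [ 0.9 -0.5 -1.5] open 0.0278 q [-0.42 -0.05  1.43 -0.01  1.77 -1.73]
```

```bash
python3 -m pendant '[{"translation":[-9,-38,-2],"twist":[-0.002,-0.012,0],"grip":-1},{"translation":[-9,-35,-2],"twist":[0,0,0],"grip":-1},{"translation":[-7,-25,0],"twist":[0,0,0],"grip":-1},{"translation":[-5,-20,0],"twist":[0,0,0],"grip":-1},{"translation":[-3,-10,0],"twist":[0,0,0],"grip":-1},{"translation":[0,0,0],"twist":[0,0,0],"grip":-1},{"translation":[0,0,0],"twist":[0,0,0],"grip":-1},{"translation":[0,0,0],"twist":[0,0,0],"grip":-1},{"translation":[0,0,0],"twist":[0,0,0],"grip":-1},{"translation":[0,0,0],"twist":[0,0,0],"grip":-1}]'
python3 - <<'E'
from h import *
go((.503,-.335,.355))
i=robot.camera_info("wrist");p,d=robot.read_camera("wrist");save("w3",p);np.savez("w3.npz",p=p,d=d,T=i["cam_to_world"])
import pickle;pickle.dump(i,open("w3.pkl","wb"))
E
```

```text
t: 9.25
tool_pos: [0.5008, -0.3084, 0.3446]
orientation: [-0.403, -3.098, -0.011]
force: [0.6, 0.5, -2.4]
opening: 0.0274
t 9.25 pos [ 0.5008 -0.3084  0.3446] tool mm [ -8.7 -25.1 -10.7] level twist [ 0.0045 -0.0186 -0.    ] yaxis [0.256 0.967 0.004] F [ 0.6  0.5 -2.4] open 0.0274 q [-0.64  0.1   1.29 -0.    1.77 -1.95]
```

View pics/w3.png

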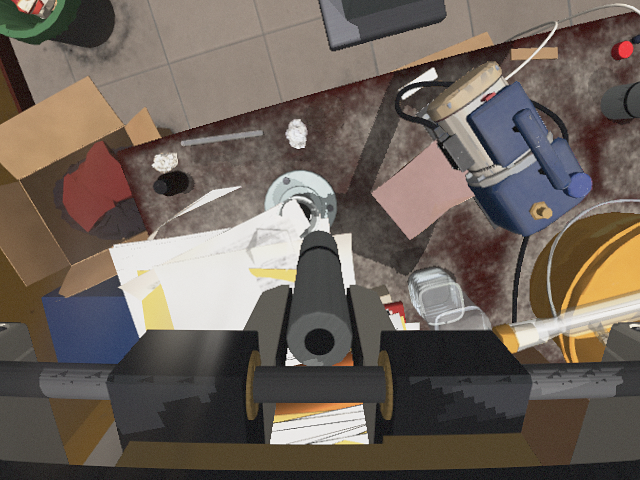

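The wrist view shows the post upright in the jaws, with the flange around (300,200). The rim and bore are partly under paper next to the post. I zoom in.

Run:
```python
from h import *
import pickle
i=pickle.load(open("w3.pkl","rb"));W=np.load("w3.npz");S=np.load("scene0.npz")
c=lambda a,x,y:cv2.resize(a["p"][y:y+100,x:x+100],(400,400),interpolation=cv2.INTER_CUBIC)
a=cv2.resize(W["p"][160:240,255:355],(400,320),interpolation=cv2.INTER_CUBIC)
b=cv2.resize(S["p"][325:405,425:525],(400,320),interpolation=cv2.INTER_CUBIC)
save("crop2",np.hstack([a,b]))
v,u=np.mgrid[0:480,0:640]
A=pts(i,np.c_[u.ravel(),v.ravel()],W["d"]).reshape(480,640,3)
p=W["p"].astype(int);j=robot.camera_info("scene")
Q=pts(j,np.c_[u.ravel(),v.ravel()],S["d"]).reshape(480,640,3)
from scipy.optimize import least_squares
for n,B,pp,info in(("wrist",A,p,i),("scene",Q,S["p"].astype(int),j)):
    r=np.hypot(B[:,:,0]-.5,B[:,:,1]+.335)
    m=(B[:,:,2]>.006)&(B[:,:,2]<.025)&(r<.065)&(pp[:,:,2]-pp[:,:,0]>3)
    zf=np.median(B[m][:,2]);print(n,m.sum(),zf)
    P=B[m]
    h=cv2.convexHull(P[:,:2].astype(np.float32)).reshape(-1,2)
    # robust circle fixed radius 52 on outermost pts per bearing
    f=lambda c:np.hypot(h[:,0]-c[0],h[:,1]-c[1])-.051
    s=least_squares(f,[.5,-.335],loss="soft_l1",f_scale=.002);print(len(h),s.x,(f(s.x)*1e3).round(1))
    print("wall/rim pts z .05-.088")
    m=(B[:,:,2]>.03)&(B[:,:,2]<.088)&(r<.045)&(pp[:,:,2]-pp[:,:,0]>3)
    if m.sum()>5:
        g=B[m];rr=lambda c:np.hypot(g[:,0]-c[0],g[:,1]-c[1])-.027
        s=least_squares(rr,[.5,-.335],loss="soft_l1",f_scale=.002);print(m.sum(),s.x,np.percentile(rr(s.x)*1e3,[5,25,50,75,95]).round(1))
```

```text
wrist 1864 0.012862698852079496
34 [ 0.50565986 -0.33511296] [ 0.2 -0.3 -0.7 -0.5 -0.2  0.   0.  -0.1 -0.3 -0.3 -0.1 -0.1  0.  -0.1
 -0.1 -0.1  0.  -0.1 -0.1  0.1  0.1  0.2  0.2  0.  -0.3  0.   0.1 -0.2
 -0.1 -0.1 -0.1 -0.2 -0.8 -0.8]
wall/rim pts z .05-.088
11 [ 0.50689039 -0.35045795] [-3.9 -2.3 -0.8  1.8  3.2]
scene 958 0.012495010218745162
29 [ 0.50243754 -0.33483053] [ 0.2  0.1  0.3  0.2 -0.2 -1.  -0.  -0.  -0.3 -0.6 -0.7 -0.2  0.1  0.5
  1.1 -0.1  0.6  0.2 -0.6 -0.6  0.2  0.5  0.   0.1 -0.2 -0.2 -0.2 -0.4
 -0.6]
wall/rim pts z .05-.088
23 [ 0.50725887 -0.3396408 ] [-5.3 -3.4 -0.3  2.1  3.8]
```

View pics/crop2.png

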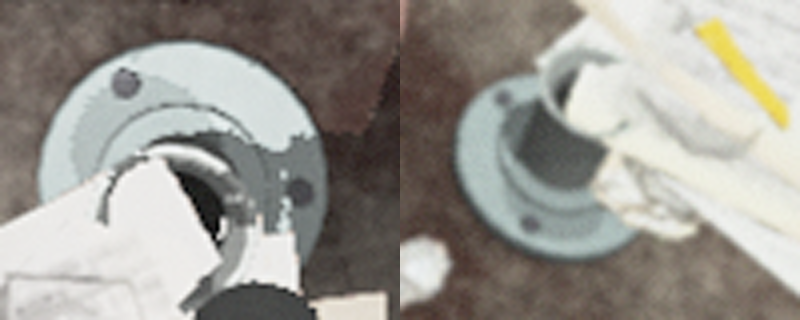

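Run:
```python
from h import *
import pickle
i=pickle.load(open("w3.pkl","rb"));W=np.load("w3.npz")
e=np.array([(103,205),(108,188),(118,172),(130,158),(145,149),(165,144),(190,147)])/4+[255-.375,160-.375]
w=onplane(i,e,.085)[:,:2];print(w.round(4))
from scipy.optimize import least_squares
for r in(.027,):
    s=least_squares(lambda c:np.hypot(*(w-c).T)-r,[.505,-.335]);print(s.x,(s.fun*1e3).round(1))
# dark bore: right inner edge
go((.505,-.335,.27))
T=W["T"] if "T" in W else 0
print(T[:3,3])
```

```text
[[ 0.4929 -0.3532]
 [ 0.4883 -0.3502]
 [ 0.4844 -0.3459]
 [ 0.4812 -0.3412]
 [ 0.4798 -0.3361]
 [ 0.4799 -0.3299]
 [ 0.4827 -0.3229]]
[ 0.50709538 -0.33116297] [-0.8 -0.2  0.1  0.8  0.8  0.2 -1.2]
t 9.3 pos [ 0.5009 -0.3084  0.3447] tool mm [-12.1 -25.   74.4] level twist [ 0.0044 -0.0184 -0.    ] yaxis [0.256 0.967 0.004] F [ 0.7  0.1 -1.7] open 0.0278 q [-0.64  0.1   1.29 -0.    1.77 -1.95]
[ 0.42604864 -0.2890925   0.51268091]
```

```bash
python3 -m pendant '[{"translation":[-10,-20,0],"twist":[0.004,-0.018,0],"grip":-1},{"translation":[-2,-5,0],"twist":[0,0,0],"grip":-1},{"translation":[0,0,0],"twist":[0,0,0],"grip":-1},{"translation":[0,0,25],"twist":[0,0,0],"grip":-1},{"translation":[0,0,25],"twist":[0,0,0],"grip":-1},{"translation":[0,0,20],"twist":[0,0,0],"grip":-1},{"translation":[0,0,0],"twist":[0,0,0],"grip":-1},{"translation":[0,0,0],"twist":[0,0,0],"grip":-1},{"translation":[0,0,0],"twist":[0,0,0],"grip":-1},{"translation":[0,0,0],"twist":[0,0,0],"grip":-1}]'
python3 - <<'E'
from h import *
go((.5055,-.3345,.2))
E
```

```text
t: 10.3
tool_pos: [0.5078, -0.3374, 0.2772]
orientation: [0.405, 3.11, -0.003]
force: [-0.8, 0.2, -1.8]
opening: 0.0276
t 10.3 pos [ 0.5078 -0.3374  0.2772] tool mm [ 3.4  2.3 77.2] level twist [-0.0013  0.0053  0.    ] yaxis [ 0.256  0.967 -0.001] F [-0.8  0.2 -1.8] open 0.0276 q [-0.67  0.13  1.38  0.    1.62 -1.98]
```

```bash
python3 -m pendant '[{"translation":[3,2,0],"twist":[-0.001,0.005,0],"grip":-1},{"translation":[0,0,0],"twist":[0,0,0],"grip":-1},{"translation":[0,0,25],"twist":[0,0,0],"grip":-1},{"translation":[0,0,25],"twist":[0,0,0],"grip":-1},{"translation":[0,0,20],"twist":[0,0,0],"grip":-1},{"translation":[0,0,0],"twist":[0,0,0],"grip":-1},{"translation":[0,0,0],"twist":[0,0,0],"grip":-1},{"translation":[0,0,0],"twist":[0,0,0],"grip":-1},{"translation":[0,0,0],"twist":[0,0,0],"grip":-1},{"translation":[0,0,0],"twist":[0,0,0],"grip":-1}]'
python3 - <<'E'
from h import *
go((.5055,-.3345,.18))
a,d=robot.read_camera("wrist");b,e=robot.read_camera("scene")
save("ins1",np.hstack([cv2.resize(a[140:440,200:440],(400,500)),cv2.resize(b[270:395,410:510],(400,500),interpolation=cv2.INTER_CUBIC)]))
i=robot.camera_info("wrist");j=robot.camera_info("scene");v,u=np.mgrid[0:480,0:640];px=np.c_[u.ravel(),v.ravel()]
A=pts(i,px,d).reshape(480,640,3);p=a.astype(int)
r=np.hypot(A[:,:,0]-.505,A[:,:,1]+.335)
m=(A[:,:,2]>.006)&(A[:,:,2]<.018)&(r<.065)&(p[:,:,2]-p[:,:,0]>3)
h=cv2.convexHull(A[m][:,:2].astype(np.float32)).reshape(-1,2)
from scipy.optimize import least_squares
s=least_squares(lambda c:np.hypot(*(h-c).T)-.0515,[.505,-.335],loss="soft_l1",f_scale=.002);print(m.sum(),s.x,(s.fun*1e3).round(1))
# post in hand: shaft points
for n,B in(("w",A),("s",pts(j,px,e).reshape(480,640,3))):
  for lo,hi in((.11,.13),(.13,.15),(.15,.17)):
    m=(B[:,:,2]>lo)&(B[:,:,2]<hi)&(np.hypot(B[:,:,0]-.5055,B[:,:,1]+.3345)<.022)
    if m.sum()<20: continue
    g=B[m];q=least_squares(lambda c:np.hypot(*(g[:,:2]-c).T)-.014,[.5055,-.3345],loss="soft_l1",f_scale=.001);print(n,lo,m.sum(),q.x.round(4))
E
```

```text
t: 11.3
tool_pos: [0.5091, -0.3373, 0.2162]
orientation: [0.404, 3.102, -0.013]
force: [-0.0, 0.1, -1.4]
opening: 0.027
t 11.3 pos [ 0.5091 -0.3373  0.2162] tool mm [ 4.7  2.  36.1] level twist [-0.0064  0.0139 -0.    ] yaxis [ 0.256  0.967 -0.006] F [-0.   0.1 -1.4] open 0.027 q [-0.67  0.14  1.48 -0.    1.5  -1.98]
2821 [ 0.50601035 -0.33538786] [-1.2 -0.3 -0.2 -0.4 -0.4 -0.5 -0.6 -0.5 -0.4 -0.3 -0.1 -0.  -0.1 -0.
 -0.   0.1  0.2  0.1  0.1 -0.  -0.1 -0.1  0.1  0.3  0.2  0.2  0.4  0.1
  0.1 -0.4 -0.1 -0.5 -0.4 -0.3 -0.9 -0.8 -2. ]
w 0.11 46 [ 0.5119 -0.3389]
w 0.13 276 [ 0.5118 -0.3387]
w 0.15 286 [ 0.5114 -0.3384]
s 0.13 99 [ 0.511  -0.3374]
s 0.15 99 [ 0.5105 -0.337 ]
```

View pics/ins1.png

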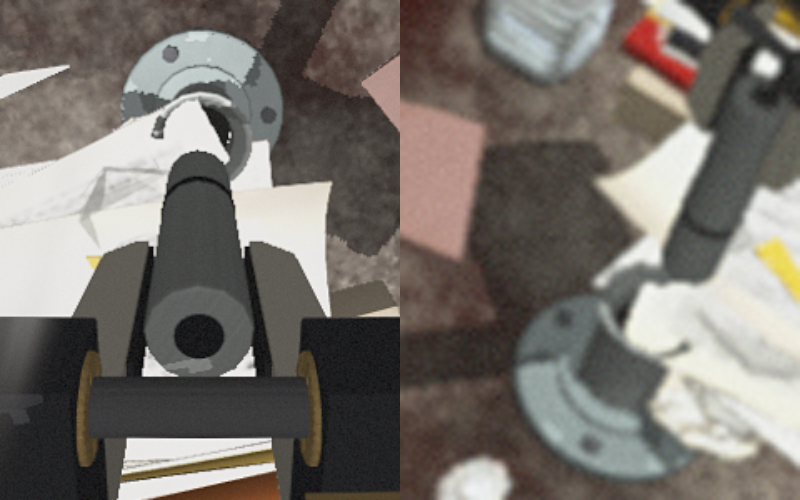

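The wrist view shows the post held above and slightly beyond the socket. The post measures (.512,-.339) against the socket's (.506,-.335), so I correct, level and remeasure.

```bash
python3 -m pendant '[{"translation":[5,2,0],"twist":[-0.006,0.014,0],"grip":-1},{"translation":[0,0,0],"twist":[0,0,0],"grip":-1},{"translation":[0,0,0],"twist":[0,0,0],"grip":-1},{"translation":[0,0,0],"twist":[0,0,0],"grip":-1},{"translation":[0,0,0],"twist":[0,0,0],"grip":-1},{"translation":[0,0,0],"twist":[0,0,0],"grip":-1},{"translation":[0,0,0],"twist":[0,0,0],"grip":-1},{"translation":[0,0,0],"twist":[0,0,0],"grip":-1},{"translation":[0,0,0],"twist":[0,0,0],"grip":-1},{"translation":[0,0,0],"twist":[0,0,0],"grip":-1}]'
cat > m.py <<'E'
from h import *
from scipy.optimize import least_squares
go((.5055,-.3345,.18))
v,u=np.mgrid[0:480,0:640];px=np.c_[u.ravel(),v.ravel()]
for n in("wrist","scene","top"):
    i=robot.camera_info(n);a,d=robot.read_camera(n);save("m_"+n,a)
    A=pts(i,px,d).reshape(480,640,3);p=a.astype(int)
    r=np.hypot(A[:,:,0]-.505,A[:,:,1]+.335)
    m=(A[:,:,2]>.006)&(A[:,:,2]<.018)&(r<.065)&(p[:,:,2]-p[:,:,0]>3)
    if m.sum()>200:
        h=cv2.convexHull(A[m][:,:2].astype(np.float32)).reshape(-1,2)
        s=least_squares(lambda c:np.hypot(*(h-c[:2]).T)-c[2],[.505,-.335,.052],loss="soft_l1",f_scale=.001);print(n,"flange",m.sum(),s.x.round(4))
    for lo,hi in((.095,.11),(.11,.13),(.13,.15),(.15,.17),(.17,.19)):
        m=(A[:,:,2]>lo)&(A[:,:,2]<hi)&(r<.025)&(p.max(2)<130)
        if m.sum()<20: continue
        g=A[m];q=least_squares(lambda c:np.hypot(*(g[:,:2]-c).T)-.014,[.5055,-.3345],loss="soft_l1",f_scale=.001);print(n,lo,m.sum(),q.x.round(4),"rms",(q.fun.std()*1e3).round(2))
E
python3 m.py
```

```text
t: 12.4
tool_pos: [0.5045, -0.3338, 0.2163]
orientation: [-0.405, -3.114, -0.0]
force: [-1.0, 0.4, -2.0]
opening: 0.0274
t 12.4 pos [ 0.5045 -0.3338  0.2163] tool mm [-1.2 -0.4 36.3] level twist [ 0.0001 -0.001   0.    ] yaxis [0.256 0.967 0.   ] F [-1.   0.4 -2. ] open 0.0274 q [-0.67  0.15  1.48 -0.    1.52 -1.98]
wrist flange 2765 [ 0.5054 -0.3352  0.0509]
wrist 0.11 31 [ 0.5061 -0.3346] rms 0.18
wrist 0.13 251 [ 0.5061 -0.3345] rms 0.21
wrist 0.15 284 [ 0.506  -0.3344] rms 0.3
wrist 0.17 492 [ 0.5061 -0.3343] rms 0.29
scene flange 776 [ 0.5016 -0.335   0.0503]
scene 0.13 90 [ 0.505  -0.3333] rms 0.87
scene 0.15 92 [ 0.505  -0.3331] rms 0.8
scene 0.17 110 [ 0.5052 -0.3331] rms 0.83
top flange 201 [ 0.5063 -0.3286  0.0441]
```

```bash
python3 -m pendant '[{"translation":[1,-1,0],"twist":[0,0,0],"grip":-1},{"translation":[0,0,8],"twist":[0,0,0],"grip":-1},{"translation":[0,0,8],"twist":[0,0,0],"grip":-1},{"translation":[0,0,8],"twist":[0,0,0],"grip":-1},{"translation":[0,0,6],"twist":[0,0,0],"grip":-1},{"translation":[0,0,4],"twist":[0,0,0],"grip":-1},{"translation":[0,0,4],"twist":[0,0,0],"grip":-1},{"translation":[0,0,0],"twist":[0,0,0],"grip":-1},{"translation":[0,0,0],"twist":[0,0,0],"grip":-1},{"translation":[0,0,0],"twist":[0,0,0],"grip":-1}]'
python3 m.py
```

```text
t: 13.55
tool_pos: [0.5025, -0.3341, 0.1736]
orientation: [-0.405, -3.113, -0.002]
force: [0.0, -0.2, -0.4]
opening: 0.0275
t 13.55 pos [ 0.5025 -0.3341  0.1736] tool mm [-3.   0.4 -6.4] level twist [ 0.0009 -0.003   0.    ] yaxis [0.256 0.967 0.001] F [ 0.  -0.2 -0.4] open 0.0275 q [-0.67  0.17  1.53 -0.    1.45 -1.98]
wrist flange 3289 [ 0.5052 -0.3353  0.0509]
wrist 0.095 214 [ 0.5041 -0.3347] rms 0.2
wrist 0.11 340 [ 0.5039 -0.3345] rms 0.35
wrist 0.13 462 [ 0.5042 -0.3346] rms 0.23
wrist 0.15 592 [ 0.5042 -0.3346] rms 0.23
wrist 0.17 1355 [ 0.5038 -0.3345] rms 3.37
scene flange 756 [ 0.502  -0.3348  0.0505]
scene 0.095 67 [ 0.5027 -0.3335] rms 0.74
scene 0.11 91 [ 0.5028 -0.3335] rms 0.79
scene 0.13 93 [ 0.5031 -0.3331] rms 0.91
scene 0.15 92 [ 0.5033 -0.3335] rms 0.84
scene 0.17 136 [ 0.5033 -0.3329] rms 3.02
```

```bash
python3 -m pendant '[{"translation":[-0.7,-0.7,0],"twist":[0.001,-0.003,0],"grip":-1},{"translation":[0,0,0],"twist":[0,0,0],"grip":-1},{"translation":[0,0,4],"twist":[0,0,0],"grip":-1},{"translation":[0,0,4],"twist":[0,0,0],"grip":-1},{"translation":[0,0,3],"twist":[0,0,0],"grip":-1},{"translation":[0,0,3],"twist":[0,0,0],"grip":-1},{"translation":[0,0,0],"twist":[0,0,0],"grip":-1},{"translation":[0,0,0],"twist":[0,0,0],"grip":-1},{"translation":[0,0,0],"twist":[0,0,0],"grip":-1},{"translation":[0,0,0],"twist":[0,0,0],"grip":-1}]'
python3 m.py
```

```text
t: 14.7
tool_pos: [0.5032, -0.3352, 0.1587]
orientation: [0.405, 3.114, -0.001]
force: [0.4, -0.5, -0.6]
opening: 0.0273
t 14.7 pos [ 0.5032 -0.3352  0.1587] tool mm [ -2.    1.2 -21.3] level twist [-0.0005  0.0009 -0.    ] yaxis [ 0.256  0.967 -0.   ] F [ 0.4 -0.5 -0.6] open 0.0273 q [-0.67  0.18  1.55 -0.    1.42 -1.98]
wrist flange 3560 [ 0.5051 -0.335   0.0508]
wrist 0.095 196 [ 0.5049 -0.3358] rms 0.25
wrist 0.11 481 [ 0.5048 -0.3357] rms 0.32
wrist 0.13 553 [ 0.5049 -0.3357] rms 0.22
wrist 0.15 1107 [ 0.5047 -0.3355] rms 3.2
wrist 0.17 1961 [ 0.5043 -0.3352] rms 3.76
scene flange 746 [ 0.502  -0.335   0.0502]
scene 0.095 62 [ 0.5037 -0.3346] rms 0.83
scene 0.11 95 [ 0.5035 -0.3346] rms 0.96
scene 0.13 93 [ 0.504  -0.3347] rms 0.84
scene 0.15 112 [ 0.5039 -0.334 ] rms 2.49
scene 0.17 160 [ 0.5035 -0.3334] rms 3.63
```

```bash
python3 -m pendant '[{"translation":[0,0,0],"twist":[0,0,0],"grip":-1},{"translation":[0,0,0],"twist":[0,0,0],"grip":-1},{"translation":[0,0,4],"twist":[0,0,0],"grip":-1},{"translation":[0,0,4],"twist":[0,0,0],"grip":-1},{"translation":[0,0,4],"twist":[0,0,0],"grip":-1},{"translation":[0,0,3],"twist":[0,0,0],"grip":-1},{"translation":[0,0,2],"twist":[0,0,0],"grip":-1},{"translation":[0,0,0],"twist":[0,0,0],"grip":-1},{"translation":[0,0,0],"twist":[0,0,0],"grip":-1},{"translation":[0,0,0],"twist":[0,0,0],"grip":-1}]' 55
python3 - <<'E'
from h import *
go((.5032,-.3352,.1325))
a,d=robot.read_camera("wrist");b,e=robot.read_camera("scene")
save("ins2",np.hstack([cv2.resize(a[150:400,220:420],(400,500)),cv2.resize(b[290:390,420:500],(400,500),interpolation=cv2.INTER_CUBIC)]))
E
```

```text
t: 15.85
tool_pos: [0.5039, -0.3357, 0.1424]
orientation: [0.405, 3.112, -0.003]
force: [-0.5, 1.2, 2.0]
opening: 0.0274
t 15.85 pos [ 0.5039 -0.3357  0.1424] tool mm [0.8 0.3 9.9] level twist [-0.0013  0.0032 -0.    ] yaxis [ 0.256  0.967 -0.001] F [-0.5  1.2  2. ] open 0.0274 q [-0.67  0.19  1.57  0.    1.39 -1.98]
```

View pics/ins2.png

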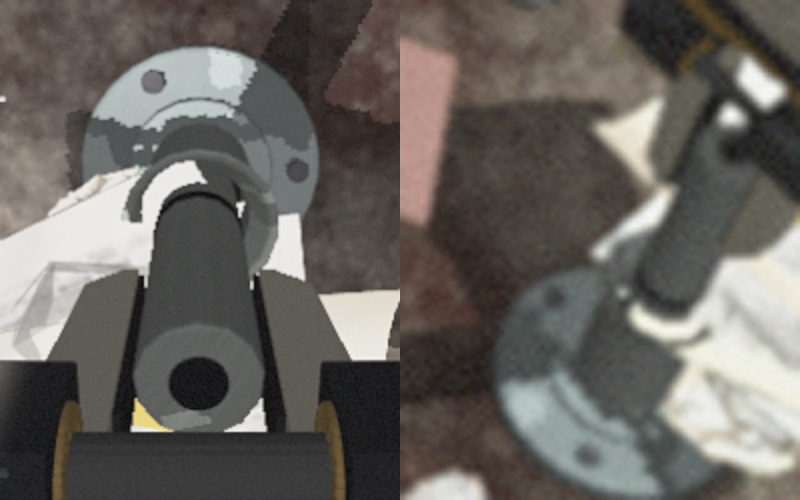

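The post is in the bore, with the ring about 10 mm above the rim (wrist pixel near (322,247)). I press most of the rest and measure the ring height and the post's top height.

```bash
python3 -m pendant '[{"translation":[0,0,2],"twist":[-0.001,0.003,0],"grip":-1},{"translation":[0,0,2],"twist":[0,0,0],"grip":-1},{"translation":[0,0,2],"twist":[0,0,0],"grip":-1},{"translation":[0,0,1],"twist":[0,0,0],"grip":-1},{"translation":[0,0,0],"twist":[0,0,0],"grip":-1},{"translation":[0,0,0],"twist":[0,0,0],"grip":-1},{"translation":[0,0,0],"twist":[0,0,0],"grip":-1},{"translation":[0,0,0],"twist":[0,0,0],"grip":-1},{"translation":[0,0,0],"twist":[0,0,0],"grip":-1},{"translation":[0,0,0],"twist":[0,0,0],"grip":-1}]'
cat > r.py <<'E'
from h import *
go((.5032,-.3352,.1325))
i=robot.camera_info("wrist");a,d=robot.read_camera("wrist");save("r",a)
v,u=np.mgrid[0:480,0:640];A=pts(i,np.c_[u.ravel(),v.ravel()],d).reshape(480,640,3)
g=a.max(2)
r=np.hypot(A[:,:,0]-.504,A[:,:,1]+.335)
b=(r<.016)&(abs(u-322)<12)&(v<330)&(v>200)
for z in np.arange(.076,.125,.003):
    k=b&(abs(A[:,:,2]-z)<.0015)
    if k.any(): print("%.3f:%d(%d)"%(z,np.median(g[k]),k.sum()),end=" ")
k=(r<.013)&(abs(u-322)<60)&(v>300)&(A[:,:,2]>.14)&(A[:,:,2]<.2)
print("\ntop",k.sum(),np.percentile(A[k][:,2],[10,50,90]).round(4) if k.any() else "")
E
python3 r.py
```

```text
t: 16.95
tool_pos: [0.5041, -0.3358, 0.135]
orientation: [0.405, 3.115, -0.001]
force: [-0.3, 0.0, 2.3]
opening: 0.027
t 16.95 pos [ 0.5041 -0.3358  0.135 ] tool mm [1.  0.4 2.5] level twist [-0.0005  0.0004  0.    ] yaxis [ 0.256  0.967 -0.   ] F [-0.3  0.   2.3] open 0.027 q [-0.67  0.2   1.57 -0.    1.38 -1.98]
0.076:72(27) 0.079:72(19) 0.082:234(72) 0.085:27(14) 0.088:22(35) 0.091:57(55) 0.094:74(36) 0.097:73(33) 0.100:73(35) 0.103:73(40) 0.106:74(41) 0.109:73(38) 0.112:72(40) 0.115:73(40) 0.118:73(43) 0.121:73(45) 0.124:72(47) 
top 3310 [0.166  0.1729 0.1738]
```

The three measures agree: the remaining depth is about 2.5–3 mm.

```bash
python3 -m pendant '[{"translation":[0,0,1],"twist":[0,0,0],"grip":-1},{"translation":[0,0,1],"twist":[0,0,0],"grip":-1},{"translation":[0,0,0.5],"twist":[0,0,0],"grip":-1},{"translation":[0,0,0],"twist":[0,0,0],"grip":-1},{"translation":[0,0,0],"twist":[0,0,0],"grip":-1},{"translation":[0,0,0],"twist":[0,0,0],"grip":-1},{"translation":[0,0,0],"twist":[0,0,0],"grip":-1},{"translation":[0,0,0],"twist":[0,0,0],"grip":-1},{"translation":[0,0,0],"twist":[0,0,0],"grip":-1},{"translation":[0,0,0],"twist":[0,0,0],"grip":-1}]'
python3 r.py
```

```text
t: 18.0
tool_pos: [0.5041, -0.3358, 0.1323]
orientation: [0.405, 3.115, -0.001]
force: [-1.5, 0.9, 1.3]
opening: 0.0271
t 18.0 pos [ 0.5041 -0.3358  0.1323] tool mm [ 1.   0.4 -0.2] level twist [-0.0005  0.0004 -0.    ] yaxis [ 0.256  0.967 -0.001] F [-1.5  0.9  1.3] open 0.0271 q [-0.67  0.2   1.57 -0.    1.37 -1.98]
0.076:72(32) 0.079:55(15) 0.082:235(57) 0.085:20(34) 0.088:56(53) 0.091:74(34) 0.094:73(37) 0.097:73(34) 0.100:73(38) 0.103:73(41) 0.106:73(41) 0.109:73(36) 0.112:71(44) 0.115:73(47) 0.118:72(42) 0.121:73(46) 0.124:72(42) 
top 3303 [0.1636 0.1702 0.1711]
```

```bash
python3 -m pendant '[{"translation":[0,0,0],"twist":[0,0,0],"grip":-0.35},{"translation":[0,0,0],"twist":[0,0,0],"grip":-0.25},{"translation":[0,0,0],"twist":[0,0,0],"grip":-0.1},{"translation":[0,0,0],"twist":[0,0,0],"grip":0.1},{"translation":[0,0,0],"twist":[0,0,0],"grip":0.3},{"translation":[0,0,0],"twist":[0,0,0],"grip":0.5},{"translation":[0,0,0],"twist":[0,0,0],"grip":0.5},{"translation":[0,0,0],"twist":[0,0,0],"grip":0.5},{"translation":[0,0,0],"twist":[0,0,0],"grip":0.5},{"translation":[0,0,0],"twist":[0,0,0],"grip":0.5}]'
python3 r.py
```

```text
t: 19.05
tool_pos: [0.504, -0.3358, 0.1313]
orientation: [-0.405, -3.115, 0.001]
force: [0.4, 0.4, 0.7]
opening: 0.0696
t 19.05 pos [ 0.504  -0.3358  0.1313] tool mm [ 0.9  0.4 -1.2] level twist [-0.0004 -0.      0.    ] yaxis [ 0.256  0.967 -0.   ] F [0.4 0.4 0.7] open 0.0696 q [-0.67  0.2   1.57 -0.    1.37 -1.98]
0.076:72(29) 0.079:62(11) 0.082:234(55) 0.085:18(33) 0.088:53(59) 0.091:74(33) 0.094:73(36) 0.097:73(38) 0.100:72(41) 0.103:72(32) 0.106:73(42) 0.109:73(41) 0.112:73(39) 0.115:72(48) 0.118:72(42) 0.121:72(46) 0.124:72(47) 
top 3321 [0.1635 0.1702 0.1711]
```

The post is released and its height is unchanged. I retreat straight up.

```bash
python3 -m pendant '[{"translation":[0,0,-10],"twist":[0,0,0],"grip":0.5},{"translation":[0,0,-20],"twist":[0,0,0],"grip":0.5},{"translation":[0,0,-25],"twist":[0,0,0],"grip":0.5},{"translation":[0,0,-25],"twist":[0,0,0],"grip":0.5},{"translation":[0,0,-25],"twist":[0,0,0],"grip":0.5},{"translation":[0,0,-20],"twist":[0,0,0],"grip":0.5},{"translation":[0,0,-10],"twist":[0,0,0],"grip":0.5},{"translation":[0,0,0],"twist":[0,0,0],"grip":0.5},{"translation":[0,0,0],"twist":[0,0,0],"grip":0.5},{"translation":[0,0,0],"twist":[0,0,0],"grip":0.5}]'
python3 r.py
python3 - <<'E'
from h import *
b,e=robot.read_camera("scene");a=cv2.imread("pics/r.png")[:,:,::-1]
save("fin",np.hstack([cv2.resize(a[150:400,220:420],(400,500)),np.vstack([cv2.resize(b[290:390,420:500],(400,300)),cv2.resize(b[140:280,190:390],(400,200))])]))
j=robot.camera_info("scene");v,u=np.mgrid[0:480,0:640];Q=pts(j,np.c_[u.ravel(),v.ravel()],e).reshape(480,640,3)
r=np.hypot(Q[:,:,0]-.504,Q[:,:,1]+.335);k=(r<.02)&(Q[:,:,2]>.15)&(Q[:,:,2]<.19);print("scene top",k.sum(),Q[k][:,2].max(),np.median(Q[k],axis=0))
E
```

```text
t: 20.1
tool_pos: [0.5034, -0.3352, 0.2745]
orientation: [-0.405, -3.115, 0.0]
force: [0.6, 0.0, -0.4]
opening: 0.0698
t 20.1 pos [ 0.5034 -0.3352  0.2745] tool mm [1.00e-01 0.00e+00 1.42e+02] level twist [-0.0003 -0.0002 -0.    ] yaxis [ 0.256  0.967 -0.   ] F [ 0.6  0.  -0.4] open 0.0698 q [-0.67  0.13  1.39 -0.    1.62 -1.98]
0.076:67(15) 0.079:143(2) 0.082:235(27) 0.085:41(16) 0.088:53(28) 0.091:73(12) 0.094:74(12) 0.097:72(13) 0.100:72(10) 0.103:73(12) 0.106:72(13) 0.109:73(15) 0.112:73(13) 0.115:70(15) 0.118:72(11) 0.121:72(19) 0.124:72(16) 
top 0 
scene top 254 0.17355487153569693 [ 0.4977433  -0.3358961   0.16886369]
```

View pics/fin.png

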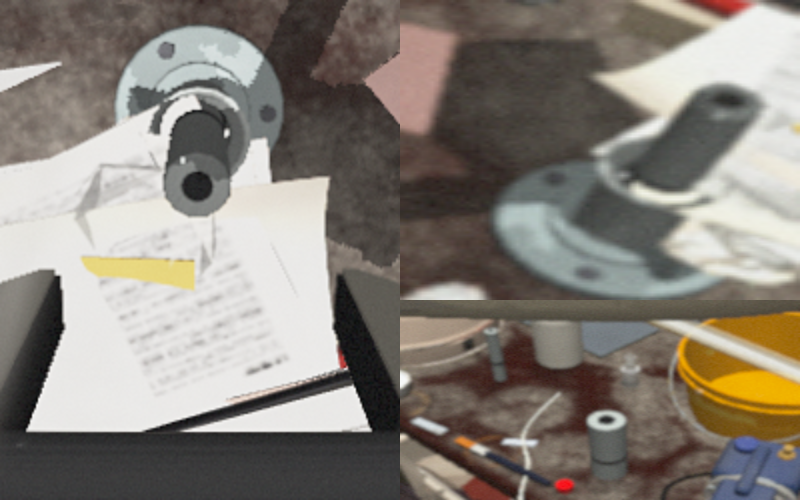

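The final view shows the post upright in the socket with the ring at the rim. The thin and thick posts are still standing, and the gripper is clear.

```bash
python3 -c "
from plant import robot
print(robot.close_job())"
```

```text
the job is handed in; nothing more can be done
None
```

The middle post now stands in the socket with its ring level with the rim. I released it, backed the gripper off straight up and handed the job in at about 20 s.

**Last checks:**
- **Depth:** just before and just after release, the wrist depth put the post's top at about 0.1705 m, against 0.170 m wanted. The ring's upper edge was at about 0.0875 m, so its centre sat at the 0.085 m rim. After backing off, the ring still read at the same height.
- **Force:** with the arm at rest after each press, the wrist read no more than 2.3 N upward. I did not record the force while it was moving.
- **Other posts:** the thin and thick posts were still standing where they were in the last scene view. I did not re-measure their positions.

**Not confirmed or disagreeing:**
- **Top height:** the wrist check found no top-face points after backing off, because my search window missed the face from there. The scene camera gave a median of 0.169 m, with a highest point of 0.174 m.
- **Socket position:** the scene camera placed the socket about 3 mm nearer the robot in x than the wrist camera did. I relied mainly on the wrist camera, and the post went in without any noticeable side force.

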